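Set the mitre saw's length stop one notch longer

ROBOT

A 6-joint arm with a two-finger parallel gripper is mounted at the origin on the work surface. World frame = base frame: x ahead of the robot, y to its left, z up, the work surface at z = 0. Lengths are in m, angles in rad, forces in N, time in s.
With the tool pointing down it reaches from about 0.25 to 0.725 m from the base axis. Payload 4 kg.
Tool frame: the origin (TCP) lies midway between the tips of the shut fingers; the grasp point (between the pads) lies 19 mm behind it (bot.grip_point_offset is the distance from the TCP to the grasp point, in m); z points along the fingers, y is the line along which they close (so a half turn about z gives the same grasp; the last joint's range is limited). The gripper opens to 85 mm and grips with 20 to 120 N. Pads are 22 mm wide; open, the fingers measure 114 mm over their backs; the gripper's body (76 mm by 85 mm) begins 54 mm behind the grasp point. The pads swing forward as they close: fully open they stand 13 mm farther back than shut.
Start: joints at [1.305, 0.241, 0.005, 1.335, 0, 1.571], TCP at [0.131, 0.482, 0.231] pointing down, gripper open.
Joint ranges: [-2.72, 2.72], [-1.05, 1.87], [-1.09, 1.28], [-1.99, 2.15], [-1.42, 1.44], [-3.14, 3.14]. Speed limits (rad/s): [2.79, 2.79, 3.14, 3.14, 3.14, 3.14].

INTERFACE

Orientations are given as a unit quaternion [x, y, z, w].
In Python, from workcell import bot gives the robot as it stands.
- The arm moves only by the tool step_arm, never from a script. Its argument "targets" is text: rows parted by semicolons, each of 7 numbers parted by spaces: the opening, from -1 (shut) to 1 (fully open), so that 0 is half open, then the shift along the world's x, y, z normalised to -1 to 1, where 1 is 0.5 m, then the turn, a rotation vector about the world's x, y, z normalised to -1 to 1, where 1 is pi/4 rad. In form: gripper x y z wx wy wz; .... A call has 1 to 10 rows; each row is the pose to reach, as a shift and turn from the pose commanded when the call began; what a row does not reach only later rows make up. A row lasts 1/12 s, in which the tool goes at most 41.7 mm and 7.16 degrees, less where a joint would pass 70% of its speed; a pose out of reach is approached as far as the arm can. A call with a number of a shift or a turn outside -1 to 1 is refused whole. A call with a gripper value outside its range is refused whole. The fingers move at their own pace and stop on an object; the grip force is fixed at half the most. Time passes only in rows, so rows that repeat a pose let the fingers close. It gives the time, the measured TCP pose, the force, the opening and the grip force at its end, in the units of the state.
- bot.get_obs(): the state, without advancing time (a new reading comes with each control period).
- bot.camera(name): name is "scene" or "top" or "wrist"; returns the picture (420x560x3 uint8, red, green, blue); there is no depth.
- bot.camera_info(name): a dict with "vertical_fov" (degrees; the focal length in pixels is half the picture's height over the tangent of half this angle, whatever the lens; pixels are square), "cx", "cy" (the principal point, pixels), "pose" (4x4, takes a point from camera to world coordinates). Camera axes: x right, y up, looking along -z (the intrinsics and any distortion apply to the point x, -y, -z); pixel columns grow to the right and rows downward; lengths in m; the calibration is good to about 2 mm. A picture is of the moment at which its call begins: read the wrist's pose just before it. camera_info takes no time and is no camera call; for the wrist camera it gives the pose at the moment of the call.
- bot.job_done(): hands the job in; it is judged then, once.
The state is a dict: "clock": time; "joint_pos": joint angles; "joint_vel": joint speeds; "tau": joint torques, N m; "eef_pos": TCP position; "tool_rot": TCP orientation; "ft_force": force on the tool from outside, world axes, zero at the start; "ft_torque": the same for the moment, N m; "grip_width": finger opening in m; "grasp_force": force on a finger pad.
Only numpy, scipy, OpenCV 4.12 (cv2) and the standard library are available. Lean on these libraries where they do the work, as an engineer would, in place of code of your own. Each camera call takes 0.05 s, during which the arm holds its last target. There are 200 camera calls.

TASK

Set the mitre saw's yellow length stop exactly one notch longer: with the fingertips hold the red spring paddle pressed down and, while it is down, push the stop off its notch, away from the saw; then let the paddle go and push the stop on until the tooth locks in the next notch and the paddle has sprung fully up. Only press and push; leave the batten, the pencil, the offcut, the tape measure and the screw jar where they are, and finish clear of everything.

Things in the scene. Friction and masses are not known exactly. Their poses are not given: they have to be found in the camera images.
- station: Fixed mitre-saw station: blue saw, plywood deck (top 62 mm above bench), aluminium fence (top 100 mm), grey index housing and notched steel bar behind it. Origin on the bench below the paddle. z up; y along the fence to the saw (blade at y = 620 mm), so -y is away from the saw, longer; x from deck to bar. Fence x -44 to -32 mm, bar x 32 to 58. Near the paddle only the stop is higher than 100 mm.
- paddle: Red ribbed thumb paddle of the spring release between fence and bar: flat plate 38 (x) x 70 (y) x 10 mm. Origin: centre of its top face, 122 mm above the bench when up, 5 mm to the saw side of the station's origin. Axes as the station's. Moves only straight down; may be pressed anywhere on top, and a fingertip may slide along it.
- release (a joint): Paddle travel, m: 0 up, 0.012 fully down; spring about 6 N at 0, 12 N at 0.012, returns by itself. Its tooth under the bar: at 0 it sits 5.5 mm deep in a notch and locks the bar; pressed beyond 0.006 the bar is free (0.009 is safe). Let go between notches it rides under the bar at about 0.0055 and jumps to 0 when a notch comes over it.
- stop_arm: Yellow length stop bolted to the bar: upright plate across bar, paddle and fence, 8 mm thick, 126 to 160 mm above the bench, with a foot before the fence. Origin: on its flat face towards the saw (+y), mid-height (143 mm), over the paddle's middle line. Axes as the station's. At the start it leaves 52 mm of paddle free on its saw side: a fingertip there can press down and push this face at once.
- bar (a joint): Travel of bar and stop, m: 0 = starting notch, growing away from the saw (station -y). Notches at -0.04, 0, 0.04, 0.08, each with 1 to 2 mm play either way; end stops -0.042 and 0.085. Once 5 mm or more off a notch the paddle may be let go. About 3 N of friction; stays where left. Reaching a notch with the paddle let go, it locks and goes no further.
- batten_mid (a point): Bystander, to be left alone: pine batten, 38 x 280 x 22 mm, lying on the timber deck against the fence between the saw and the stop. Point: its middle, 11 mm above what it lies on.
- pencil_mid (a point): Bystander, to be left alone: flat red carpenter's pencil, 14 x 180 x 8 mm, lying on the timber deck. Point: its middle, 4 mm above what it lies on.
- tape_mid (a point): Bystander, to be left alone: yellow and black tape measure, 75 x 40 x 62 mm high, standing on the bench. Point: its middle, 31 mm above what it lies on.
- jar_mid (a point): Bystander, to be left alone: glass screw jar with dark lid, 72 mm across, 86 mm high, standing on the bench. Point: its middle, 43 mm above what it lies on.
- offcut_mid (a point): Bystander, to be left alone: short pine offcut, 38 x 90 x 22 mm, flat on the bench. Point: its middle, 11 mm above what it lies on.

How it is judged:
By the outcome, as a careful person would: the job done as asked, in the order asked, and still so for the second after the job is handed in, with the robot touching nothing.
It also fails if it takes over 32 s, if anything falls off the work surface, if the arm or the gripper's body presses on something with over 40 N, if the wrist force passes 120 N, or if a joint passes its speed limit or range.

## Working session

There is one attempt and no reset: what is moved stays moved. The work goes in short steps, Python scripts to look and compute and a tool call to move; the robot and the scene stay as the last step left them, time stands still between calls to the robot, and variables do not carry over. Pictures are saved under pics/ and viewed, at most 10 in all, crops included, and the job is handed in when it is done.

Besides the shell and the picture viewer there is one more tool, called by a JSON object that holds its "op" and its "data". step_arm: Moves the arm, as the interface text tells. Scaled input: -1 to 1 covers 0.5 m each way for a shift and pi/4 rad each way for a turn. Its arguments: {"type":"object","properties":{"targets":{"type":"string"}},"required":["targets"]}

```bash
mkdir -p pics
python3 - <<'E'
from workcell import bot
import cv2
for n in ("scene","top"):
    cv2.imwrite(f"pics/{n}0.png",bot.camera(n)[:,:,::-1]); i=bot.camera_info(n); print(n,i)
o=bot.get_obs();print(o["clock"],o["eef_pos"],o["tool_rot"],o["ft_force"])
E
```

```text
scene {'vertical_fov': 47.98283123760846, 'cx': 281.7768046469145, 'cy': 209.29020187294785, 'pose': array([[ 0.06242947, -0.74507108,  0.66405696,  1.1075798 ],
       [ 0.99802203,  0.04167865, -0.04706287, -0.03363756],
       [ 0.00738818,  0.66568159,  0.74619933,  0.75322257],
       [ 0.        ,  0.        ,  0.        ,  1.        ]])}
top {'vertical_fov': 48.49056075486431, 'cx': 274.6149299751533, 'cy': 215.603942030866, 'pose': array([[ 0.01685903,  0.99764225, -0.0665261 ,  0.48589672],
       [-0.99929154,  0.01457304, -0.03469921, -0.00125792],
       [-0.03364791,  0.06706397,  0.99718115,  0.84031047],
       [ 0.        ,  0.        ,  0.        ,  1.        ]])}
0.1 [0.13119204 0.48188812 0.23050873] [ 1.32508233e-01  9.91181446e-01 -9.47323419e-04 -1.12189039e-04] [-0.76109021  0.82272693  0.22480733]
```

View pics/scene0.png

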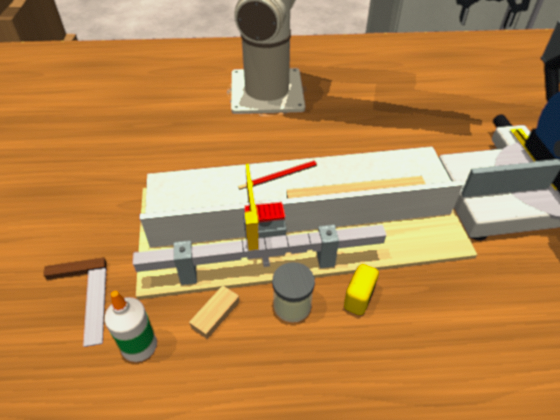

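View pics/top0.png

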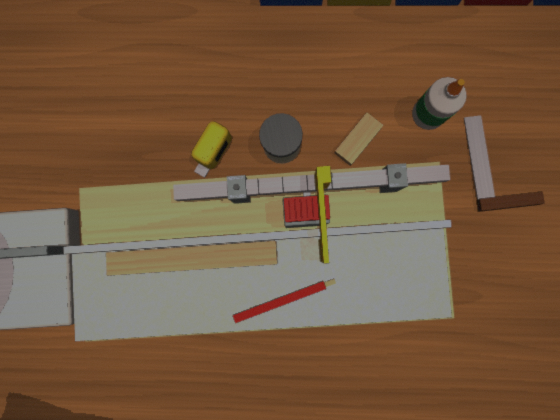

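The top view shows the saw at left (+y), the red paddle near (306,209), and the yellow stop near x≈323. I'll enlarge that area.

Run:
```python
import cv2
a=cv2.imread("pics/top0.png")[150:275,255:355]
a=cv2.convertScaleAbs(a,alpha=1.4)
cv2.imwrite("pics/topc.png",cv2.resize(a,None,fx=4.8,fy=4.8,interpolation=cv2.INTER_CUBIC))
a=cv2.imread("pics/scene0.png")[150:280,220:320]
cv2.imwrite("pics/scenec.png",cv2.resize(a,None,fx=4.5,fy=4.5,interpolation=cv2.INTER_CUBIC))
```

```text
(no output)
```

View pics/topc.png

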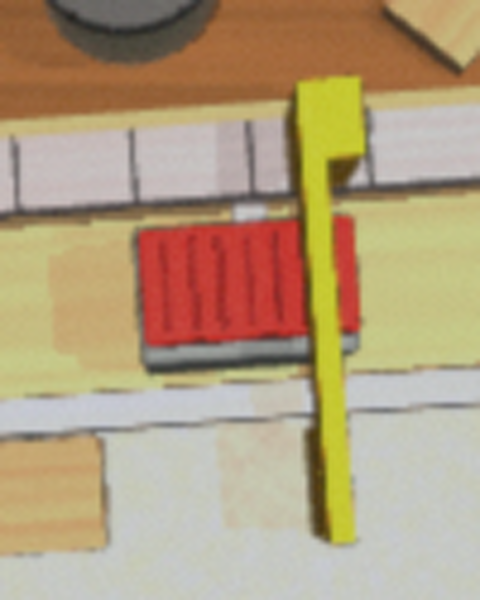

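View pics/scenec.png

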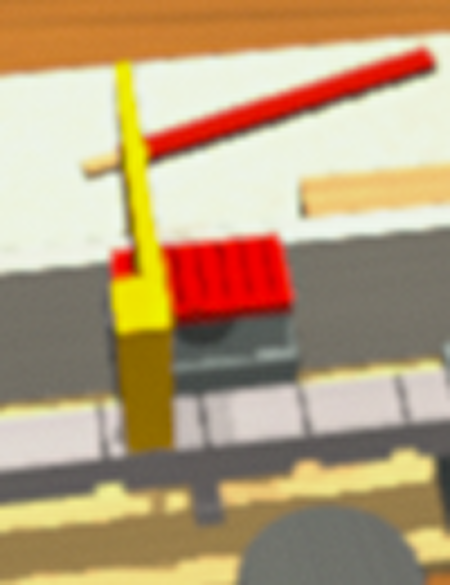

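The top crop shows the paddle's corners at crop (140,228), (355,215), (359,331) and (147,346). The saw-side top edge of the stop plate runs from (303,165) to (325,540). The scene crop shows the corners of the paddle's top face at (276,236) and (291,305).

```bash
cat > h.py <<'E'
import numpy as np
from workcell import bot
def ray(n,u,v,z):
    i=bot.camera_info(n);f=210/np.tan(np.radians(i["vertical_fov"]/2));P=i["pose"]
    d=P[:3,:3]@np.array([(u-i["cx"])/f,-(v-i["cy"])/f,-1]);c=P[:3,3]
    return c+d*(z-c[2])/d[2]
E
python3 - <<'E'
from h import *
np.set_printoptions(precision=4,suppress=True)
t=lambda u,v,z:ray("top",255+u/4.8-.4,150+v/4.8-.4,z)
s=lambda u,v,z:ray("scene",220+u/4.5-.4,150+v/4.5-.4,z)
c=[t(*p,.122) for p in((140,228),(355,215),(359,331),(147,346))]
print(np.array(c),np.mean(c,0))
print("stop",t(303,165,.16),t(325,540,.16))
print("scene paddle saw edge",s(276,236,.122),s(291,305,.122),"stop corner",s(172,328,.16), s(130,62,.16))
a,b=ray("top",68,249,.1),ray("top",450,223.5,.1);print("fence",a,b,np.arctan2(-(b-a)[0],-(b-a)[1]))
E
```

```text
[[ 0.5627  0.01    0.122 ]
 [ 0.5678 -0.059   0.122 ]
 [ 0.5305 -0.0606  0.122 ]
 [ 0.5247  0.0072  0.122 ]] [ 0.5464 -0.0256  0.122 ]
stop [ 0.5786 -0.04    0.16  ] [ 0.4648 -0.0478  0.16  ]
scene paddle saw edge [0.5281 0.0057 0.122 ] [0.5652 0.0094 0.122 ] stop corner [ 0.6065 -0.0373  0.16  ] [ 0.463  -0.0504  0.16  ]
fence [0.4766 0.3561 0.1   ] [ 0.5269 -0.2513  0.1   ] -0.08260691142882061
```

{"op": "step_arm", "data": {"targets": "-1 0.08 -0.1 0 0 0 0.1; -1 0.16 -0.19 0 0 0 0.2; -1 0.23 -0.28 0 0 0 0.3; -1 0.31 -0.37 0 0 0 0.4; -1 0.38 -0.46 0 0 0 0.444; -1 0.46 -0.55 0 0 0 0.444; -1 0.53 -0.64 0 0 0 0.444; -1 0.61 -0.73 0 0 0 0.444; -1 0.68 -0.82 0 0 0 0.444; -1 0.75 -0.9 0 0 0 0.444"}}

```text
clock: 0.93
eef_pos: [0.3984, 0.1602, 0.2312]
tool_rot: [-0.041, 0.999, 0.0, -0.0]
ft_force: [0.9, 0.6, 0.7]
grip_width: 0.0001
grasp_force: 0.0
```

{"op": "step_arm", "data": {"targets": "-1 0.05 -0.05 0 0 0 0; -1 0.079 -0.097 0 0 0 0; -1 0.079 -0.097 -0.06 0 0 0; -1 0.079 -0.097 -0.12 0 0 0; -1 0.079 -0.097 -0.17 0 0 0; -1 0.079 -0.097 -0.17 0 0 0"}}

```text
clock: 1.43
eef_pos: [0.4332, 0.1122, 0.1413]
tool_rot: [-0.041, 0.999, -0.001, -0.005]
ft_force: [-1.1, -0.2, -0.4]
grip_width: -0.0005
grasp_force: 0.0
```

{"op": "step_arm", "data": {"targets": "-1 0 0 0.08 0 0 0; -1 0.05 -0.06 0.08 0 0 0; -1 0.1 -0.12 0.08 0 0 0; -1 0.16 -0.18 0.08 0 0 0; -1 0.2 -0.24 0.08 0 0 0; -1 0.225 -0.258 0.08 0 0 0; -1 0.225 -0.258 0.08 0 0 0; -1 0.225 -0.258 0.08 0 0 0; -1 0.225 -0.258 0.08 0 0 0"}}

```text
clock: 2.18
eef_pos: [0.5491, -0.0146, 0.1868]
tool_rot: [-0.042, 0.999, 0.0, -0.0]
ft_force: [0.1, 0.7, -0.8]
grip_width: 0.0004
grasp_force: 0.0
```

Run:
```python
from workcell import bot
import cv2,numpy as np
o=bot.get_obs();print(o["clock"],o["eef_pos"],o["ft_force"])
a=bot.camera("scene")[100:280,190:350,::-1];b=bot.camera("wrist")[:,:,::-1]
cv2.imwrite("pics/m1.png",np.hstack([cv2.resize(a,(373,420)),cv2.resize(b[:,70:490],(420,420))]))
```

```text
2.1833 [ 0.54913186 -0.01463894  0.18676705] [ 0.05714668  0.66608456 -0.75663226]
```

View pics/m1.png

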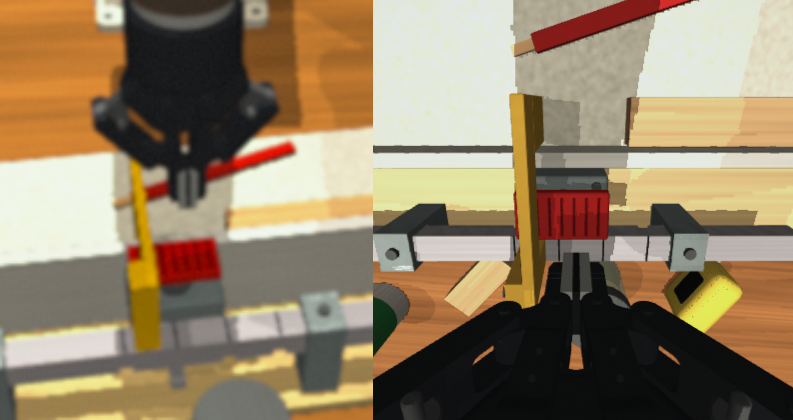

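The fingers sit above the paddle, but their linkage spreads along y and could reach over the stop. I'll turn the tool 90° so the narrow flat side of the fingers faces the stop.

{"op": "step_arm", "data": {"targets": "-1 0 0 0 0 0 0.15; -1 0 0 0 0 0 0.3; -1 0 0 0 0 0 0.45; -1 0 0 0 0 0 0.6; -1 0 0 0 0 0 0.75; -1 0 0 0 0 0 0.9; -1 0 0 0 0 0 1; -1 0 0 0 0 0 1"}}

```text
clock: 2.95
eef_pos: [0.5491, -0.0142, 0.1868]
tool_rot: [-0.422, 0.907, 0.0, 0.0]
ft_force: [-0.3, 0.2, -0.0]
grip_width: -0.0004
grasp_force: 0.0
```

{"op": "step_arm", "data": {"targets": "-1 0 0 0 0 0 0.15; -1 0 0 0 0 0 0.3; -1 0 0 0 0 0 0.45; -1 0 0 0 0 0 0.6; -1 0 0 0 0 0 0.75; -1 0 0 0 0 0 0.9; -1 0 0 0 0 0 1; -1 0 0 0 0 0 1; -1 0 0 0 0 0 1"}}

```text
clock: 3.7
eef_pos: [0.5495, -0.0147, 0.1866]
tool_rot: [0.735, -0.678, 0.0, -0.0]
ft_force: [-0.7, 1.4, -0.7]
grip_width: -0.0002
grasp_force: 0.0
```

{"op": "step_arm", "data": {"targets": "-1 -0.006 -0.002 -0.04 0 0 0; -1 -0.006 -0.002 -0.08 0 0 0; -1 -0.006 -0.002 -0.11 0 0 0; -1 -0.006 -0.002 -0.12 0 0 0; -1 -0.006 -0.002 -0.12 0 0 0; -1 -0.006 -0.002 -0.12 0 0 0"}}

```text
clock: 4.2
eef_pos: [0.547, -0.0162, 0.1268]
tool_rot: [0.736, -0.678, 0.0, -0.0]
ft_force: [0.4, 0.6, 0.6]
grip_width: 0.0003
grasp_force: 0.0
```

{"op": "step_arm", "data": {"targets": "-1 0 0 -0.005 0 0 0; -1 0 0 -0.01 0 0 0; -1 0 0 -0.015 0 0 0; -1 0 0 -0.02 0 0 0; -1 0 0 -0.02 0 0 0; -1 0 0 -0.02 0 0 0"}}

```text
clock: 4.7
eef_pos: [0.5479, -0.0163, 0.1182]
tool_rot: [0.736, -0.677, 0.001, -0.001]
ft_force: [-1.7, 0.6, 8.7]
grip_width: 0.0002
grasp_force: 4.0
```

{"op": "step_arm", "data": {"targets": "-1 0 0 -0.004 0 0 0; -1 0 0 -0.008 0 0 0; -1 0 0 -0.013 0 0 0; -1 0 0 -0.013 0 0 0; -1 0 0 -0.013 0 0 0; -1 0 0 -0.013 0 0 0"}}

```text
clock: 5.2
eef_pos: [0.5479, -0.0164, 0.1124]
tool_rot: [0.736, -0.677, 0.001, -0.001]
ft_force: [-2.7, -0.0, 9.4]
grip_width: -0.0001
grasp_force: 5.4
```

{"op": "step_arm", "data": {"targets": "-1 0.0005 -0.005 -0.002 0 0 0; -1 0.001 -0.01 -0.002 0 0 0; -1 0.001 -0.015 -0.002 0 0 0; -1 0.0015 -0.02 -0.002 0 0 0; -1 0.002 -0.025 -0.002 0 0 0; -1 0.002 -0.029 -0.002 0 0 0; -1 0.003 -0.032 -0.002 0 0 0; -1 0.003 -0.035 -0.002 0 0 0; -1 0.003 -0.035 -0.002 0 0 0"}}

```text
clock: 5.95
eef_pos: [0.5503, -0.0304, 0.1118]
tool_rot: [0.737, -0.676, -0.0, -0.005]
ft_force: [-1.0, 9.8, 11.3]
grip_width: -0.0002
grasp_force: 5.5
```

{"op": "step_arm", "data": {"targets": "-1 0 -0.004 0 0 0 0; -1 0.0005 -0.008 0 0 0 0; -1 0.001 -0.012 0 0 0 0; -1 0.0015 -0.016 0 0 0 0; -1 0.0015 -0.02 0 0 0 0; -1 0.0015 -0.02 0 0 0 0"}}

```text
clock: 6.45
eef_pos: [0.5512, -0.0403, 0.1118]
tool_rot: [0.737, -0.676, -0.0, -0.005]
ft_force: [-1.3, 9.5, 12.5]
grip_width: -0.0002
grasp_force: 5.5
```

Run:
```python
from workcell import bot
import cv2,numpy as np
o=bot.get_obs();print(o["clock"],o["eef_pos"],o["ft_force"])
a=bot.camera("scene")[130:270,200:330,::-1];b=bot.camera("wrist")[:,:,::-1]
cv2.imwrite("pics/m2.png",np.hstack([cv2.resize(a,(390,420)),cv2.resize(b[:,80:480],(400,420))]))
```

```text
6.45 [ 0.55121022 -0.04029914  0.11184958] [-1.33628289  9.49255111 12.45670849]
```

View pics/m2.png

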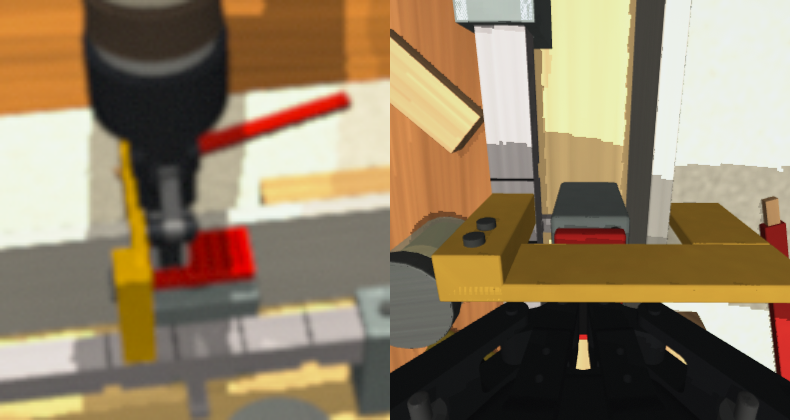

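The stop has left its notch by about 10 mm with the paddle down. I'll push a touch more, back off slightly and lift.

{"op": "step_arm", "data": {"targets": "-1 0 -0.004 0 0 0 0; -1 0 -0.004 0 0 0 0; -1 0 0.004 0 0 0 0; -1 0 0.004 0.01 0 0 0; -1 0 0.004 0.025 0 0 0; -1 0 0.004 0.04 0 0 0; -1 0 0.004 0.052 0 0 0; -1 0 0.004 0.052 0 0 0; -1 0 0.004 0.052 0 0 0"}}

```text
clock: 7.3
eef_pos: [0.5492, -0.0419, 0.135]
tool_rot: [0.736, -0.677, 0.0, -0.0]
ft_force: [-0.3, 0.2, 0.1]
grip_width: 0.0001
grasp_force: 0.0
```

{"op": "step_arm", "data": {"targets": "-1 0 -0.006 0 0 0 0; -1 0.001 -0.012 0 0 0 0; -1 0.001 -0.018 0 0 0 0; -1 0.002 -0.024 0 0 0 0; -1 0.002 -0.03 0 0 0 0; -1 0.003 -0.036 0 0 0 0; -1 0.003 -0.042 0 0 0 0; -1 0.004 -0.048 0 0 0 0; -1 0.004 -0.048 0 0 0 0"}}

```text
clock: 8.05
eef_pos: [0.5502, -0.064, 0.1343]
tool_rot: [0.736, -0.677, -0.002, -0.001]
ft_force: [-1.4, 6.2, 2.3]
grip_width: 0.0
grasp_force: 3.2
```

{"op": "step_arm", "data": {"targets": "-1 0 -0.002 0 0 0 0; -1 0 -0.004 0 0 0 0; -1 0 -0.006 0 0 0 0; -1 0.001 -0.008 0 0 0 0; -1 0.001 -0.008 0 0 0 0"}}

```text
clock: 8.47
eef_pos: [0.5505, -0.0676, 0.1343]
tool_rot: [0.736, -0.677, -0.003, -0.001]
ft_force: [-1.6, 7.1, 3.1]
grip_width: 0.0001
grasp_force: 3.7
```

{"op": "step_arm", "data": {"targets": "-1 0 -0.002 0 0 0 0; -1 0 -0.004 0 0 0 0; -1 0 -0.005 0 0 0 0; -1 0 -0.005 0 0 0 0"}}

```text
clock: 8.8
eef_pos: [0.5509, -0.0715, 0.1343]
tool_rot: [0.736, -0.677, -0.001, -0.0]
ft_force: [-1.7, 2.0, 1.6]
grip_width: -0.0001
grasp_force: 1.5
```

{"op": "step_arm", "data": {"targets": "-1 0 -0.002 0 0 0 0; -1 0 -0.004 0 0 0 0; -1 0 -0.004 0 0 0 0"}}

```text
clock: 9.05
eef_pos: [0.551, -0.0724, 0.1343]
tool_rot: [0.736, -0.677, -0.002, -0.001]
ft_force: [-0.5, 7.7, 2.4]
grip_width: 0.0004
grasp_force: 4.0
```

{"op": "step_arm", "data": {"targets": "-1 0 -0.002 0 0 0 0; -1 0 -0.004 0 0 0 0; -1 0 -0.004 0 0 0 0"}}

```text
clock: 9.3
eef_pos: [0.551, -0.0727, 0.1343]
tool_rot: [0.737, -0.676, -0.003, -0.003]
ft_force: [-1.4, 13.3, 1.7]
grip_width: -0.0
grasp_force: 6.3
```

Force rises with no motion (0.3 mm for 2 mm commanded), so it has locked. Now I'll back off and rise clear.

{"op": "step_arm", "data": {"targets": "-1 0 0.01 0 0 0 0; -1 0 0.02 0 0 0 0; -1 0 0.02 0.03 0 0 0; -1 0 0.02 0.08 0 0 0; -1 0 0.02 0.14 0 0 0; -1 -0.06 0.06 0.2 0 0 0; -1 -0.12 0.12 0.22 0 0 0; -1 -0.18 0.18 0.22 0 0 0; -1 -0.24 0.24 0.22 0 0 0; -1 -0.3 0.3 0.22 0 0 0"}}

```text
clock: 10.13
eef_pos: [0.4069, 0.0677, 0.2452]
tool_rot: [0.735, -0.678, 0.001, -0.0]
ft_force: [0.4, 1.3, 0.2]
grip_width: 0.0004
grasp_force: 0.0
```

{"op": "step_arm", "data": {"targets": "-1 -0.05 0.06 0 0 0 0; -1 -0.05 0.12 0 0 0 0; -1 -0.05 0.12 0 0 0 0; -1 -0.05 0.12 0 0 0 0"}}

```text
clock: 10.47
eef_pos: [0.3828, 0.1282, 0.245]
tool_rot: [0.737, -0.676, 0.001, -0.0]
ft_force: [-0.1, -0.3, 0.4]
grip_width: -0.0
grasp_force: 0.0
```

Run:
```python
from workcell import bot
import cv2,numpy as np
o=bot.get_obs();print(o["clock"],o["eef_pos"],o["ft_force"],o["joint_vel"].round(3))
T=bot.camera("top")[:,:,::-1];S=bot.camera("scene")[:,:,::-1]
a=cv2.convertScaleAbs(T[150:275,255:355],alpha=1.4);b=S[150:280,220:320]
cv2.imwrite("pics/m3.png",np.hstack([cv2.resize(a,(400,500)),cv2.resize(b,(385,500))]))
cv2.imwrite("pics/m4.png",np.vstack([T[90:350],S[100:400]]))
```

```text
10.4667 [0.38279688 0.12822047 0.24500739] [-0.05438829 -0.29589649  0.44739056] [-0.049  0.009  0.003  0.008 -0.001 -0.008]
```

View pics/m3.png

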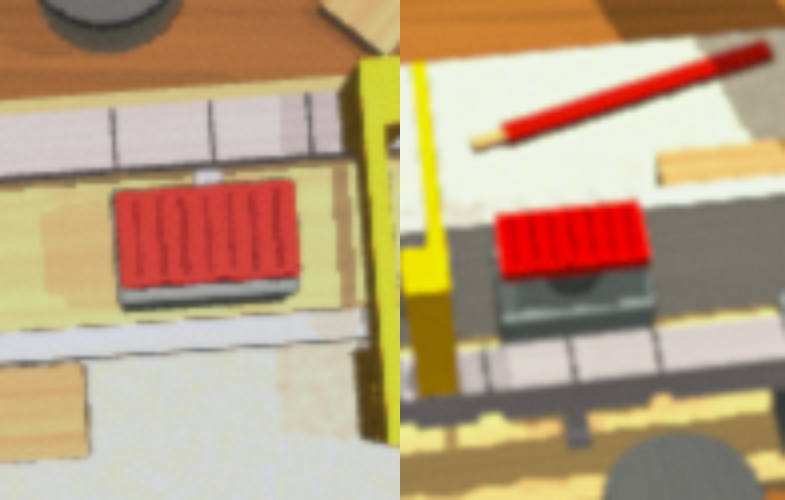

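View pics/m4.png

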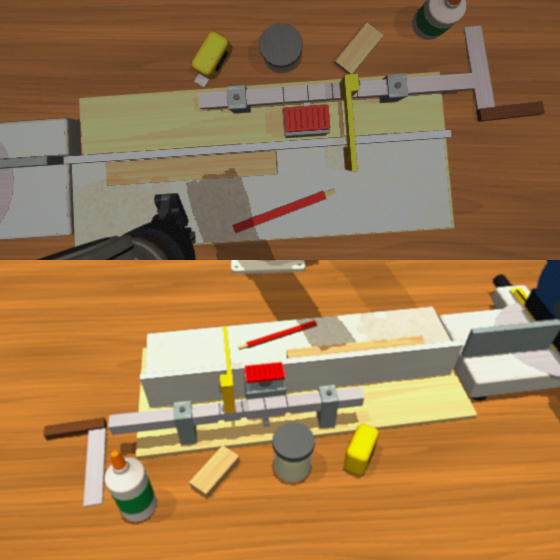

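Both views show the stop moved about 28 px (40 mm) and the bystanders in place. Before handing in, I'll check numerically that the paddle is back at its original height.

Run:
```python
import cv2,numpy as np
a=cv2.imread("pics/scene0.png").astype(np.float32)[...,2]-cv2.imread("pics/scene0.png").astype(np.float32)[...,1]
m=cv2.imread("pics/m4.png")[260:];b=m[...,2].astype(np.float32)-m[...,1]
s=np.s_[198:225,264:292]
print(cv2.phaseCorrelate(a[s].copy(),b[98:125,264:292].copy(),cv2.createHanningWindow((28,27),cv2.CV_32F)))
```

```text
((-0.0607868553249169, 0.3280556475930201), 0.9791728631949719)
```

```bash
python3 -c "
from workcell import bot
print(bot.job_done())"
```

```text
the job is handed in; nothing more can be done
None
```

The length stop is locked one notch (about 40 mm) longer, the paddle is back up to within what the camera can show, the bystanders look unmoved, and the arm finished clear; I handed the job in at about 10.5 s of the 32 s allowed.

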